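Free the pusher bar jammed in the ingredient chute

TASK

The bamboo pusher bar has slid down the sheet-metal chute and jammed crosswise under its folded lips. Push it back up the slope until it lies by itself, flat in the level pan at the top, then pick it up from there and lay it gently flat on the middle of the white ceramic plate. Leave the plate and the bowl where they stand.

Things in the scene. Friction and masses are not known exactly. Their poses are not given: they have to be found in the camera images.
- chute: Fixed bare-metal ingredient chute: level loading pan, then a slope down to an outlet. Origin on the bench top under the kink between pan and slope, on the centre line; its +x points downhill (roughly away from the robot), y across, z up. The flat sloping floor runs from the kink (x = 0, 60 mm above the bench) down to +x at 14 degrees (0.245 rad), 170 mm long.
- pan_center (a point): Centre of the level pan's floor, 70 mm uphill (-x) of the kink, 60 mm above the bench; axes as the chute. The pan is 140 mm long, 140 mm wide inside, fully open above; side walls stand 27 mm above its floor, the fold at its closed uphill end 9 mm.
- lips_start (a point): Mid-slot point at the lips' uphill end, 15 mm down the slope, level with their underside; axes as the chute. From here to the foot, 2 mm thick lips are folded inward over both sides, underside 28 mm above the sloping floor. The straight slot between them is 80 mm wide and open above: fingers can reach down and travel in it; the bar (120 mm) cannot come up through it.
- slope_foot (a point): Floor at the slope's foot, on the centre line, 165 mm downhill of the kink, 19 mm above the bench; axes as the chute. The side walls converge from 132 mm apart at the kink to 110 mm here, so the bar wedges. Beyond is a fixed shallow tray, 16 mm high, 170 mm wide, to x = 310 mm.
- pusher_center (a point): Centre (half-way up) of the loose bamboo pusher bar, a plain rectangular bar 120 mm long (its y), 44 mm wide (its x), 18 mm thick (its z), about 65 g. It starts lying flat on the sloping floor across the chute, its centre about 64 mm downhill of the kink, ends beneath the lips and close against the converging walls. A push of a few newtons up the slope moves it; friction keeps it where it is left.
- plate: Loose round white ceramic dinner plate, 230 mm across, 20 mm high at the rim, 0.55 kg; origin at the centre of its underside, z up. It stands on the bench to the left or to the right of the chute.
- bowl: Loose white ceramic bowl, 160 mm across, 60 mm high, on the other side of the chute from the plate; origin at the centre of its underside. Not needed.
Mind the look-alikes: they are no part of the job. Leave any green, purple or turquoise look-alike of the part that bears pusher_center alone.

How it is judged:
By the outcome, as a careful person would: the job done as asked, in the order asked, and still so for the second after the job is handed in, with the robot touching nothing.
It also fails if it takes over 64 s, if anything falls off the work surface, if the arm or the gripper's body presses on something with over 40 N, if the wrist force passes 120 N, or if a joint passes its speed limit or range.

ROBOT

A 6-joint arm with a two-finger parallel gripper is mounted at the origin on the work surface. World frame = base frame: x ahead of the robot, y to its left, z up, the work surface at z = 0. Lengths are in mm, angles in rad, forces in N, time in s.
With the tool pointing down it reaches from about 350 to 975 mm from the base axis. Payload 4.9 kg.
Tool frame: the origin (TCP) lies midway between the tips of the shut fingers; the grasp point (between the pads) lies manip.pinch_z behind it (manip.pinch_z is the distance from the TCP to the grasp point, in mm); z points along the fingers, y is the direction in which the jaws open and shut (so a half turn about z gives the same grasp; the last joint's range is limited). The gripper opens to 85 mm and grips with 20 to 120 N. Pads are 22 mm wide; open, the fingers measure 114 mm over their backs; the gripper's body (76 mm by 85 mm) begins 54 mm behind the grasp point. The pads swing forward as they close: fully open they stand 13 mm farther back than shut.
Start: joints at [1.182, 0.053, 1.613, -0, 1.476, -0.119], TCP at [166.577, 602.373, 231.304] pointing down, gripper open.
Joint ranges: [-3.01, 3.01], [-1.01, 2.22], [0.06, 2.58], [-1.02, 4.17], [0.09, 2.62], [-3.14, 3.14]. Speed limits (rad/s): [2.57, 2.57, 3.14, 3.14, 3.14, 3.14].

INTERFACE

Orientations are given as a rotation vector (axis times angle).
In Python, from station import manip, viewer, hand_in gives the robot as it stands. The module is installed in compiled form; this text tells all that it offers.
- The arm moves only by the tool drive_tool, never from a script. Its argument "increments" is a list that holds one entry, the list of rows, each a list of 7 numbers: the shift along the tool's x, y, z in units of 0.075 m (1.0 is 0.075 m), then the turn, a rotation vector about the tool's x, y, z in units of 0.12 rad (1.0 is 0.12 rad), then the opening, from -1 (shut) to 1 (fully open). In form: [[[tx, ty, tz, rx, ry, rz, claw], ...]]. A call has 1 to 8 rows; each row shifts and turns the commanded pose from where the row before left it, along the tool's axes as they then stand; what a row does not reach is not made up. A row lasts 1/10 s, in which the tool goes at most 50 mm and 8.59 degrees, less where a joint would pass 70% of its speed; a pose out of reach is approached as far as the arm can. A call with a number of a shift or a turn outside -1 to 1 is refused whole. A call with a gripper value outside its range is refused whole. The fingers move at their own pace and stop on an object; "squeeze" is the grip in N (left out, the last holds). Time passes only in rows, so rows that do not move let the fingers close. It gives the time, the measured TCP pose, the force and the opening at its end, in the units of the state.
- manip.state(): the state, without advancing time (a new reading comes with each control period).
- viewer.read_camera(name): name is "side" or "top" or "wrist"; returns a dict with "img" (420x560x3 uint8, red, green, blue), "fx", "fy", "cx", "cy" (pixels), "position" and "orientation" of the camera in the world; the wrist camera has in their place "tool_from_camera" (4x4, takes a point from camera to tool coordinates, whose origin is the TCP and whose axes are the flange's). Camera axes: x right, y up, looking along -z (the intrinsics and any distortion apply to the point x, -y, -z); pixel columns grow to the right and rows downward; lengths in mm; the calibration is good to about 2 mm. A picture is of the moment at which its call begins: read the wrist's pose just before it. There is no depth.
- hand_in(): hands the job in, once; it reports no verdict.
The state is a dict: "t": time; "qpos": joint angles; "joint_velocities": joint speeds; "tau": joint torques, N m; "ee_pos": TCP position; "tool_rot": TCP orientation; "wrist_force": force on the tool from outside, world axes, zero at the start; "ft_torque": the same for the moment, N m; "grip_width": finger opening in mm.
Only numpy, scipy, OpenCV 4.12 (cv2) and the standard library are available. Lean on these libraries where they do the work, as an engineer would, in place of code of your own. Each camera call takes 0.05 s, during which the arm holds its last target. There are 200 camera calls.

## Working session

There is one attempt and no reset: what is moved stays moved. The work goes in short steps, Python scripts to look and compute and a tool call to move; the robot and the scene stay as the last step left them, time stands still between calls to the robot, and variables do not carry over. Pictures are saved under pics/ and viewed, about 8 in all and at most 12, crops included, and the job is handed in when it is done.

Besides the shell and the picture viewer there is one more tool, called as a command line: name --argument value ..., lists and objects as JSON in quotes. drive_tool: Moves the arm, as the interface text tells. Its arguments: {"type":"object","properties":{"increments":{"type":"array"},"squeeze":{"type":"number"}},"required":["increments"]}

```bash
mkdir -p pics; cat > h.py <<'E'
from station import manip, viewer
import numpy as np, cv2
from scipy.spatial.transform import Rotation as R
def snap(n,f):
    s=manip.state(); c=viewer.read_camera(n); cv2.imwrite('pics/'+f,c['img'][:,:,::-1]); return s,c
E
python3 - <<'E'
from h import *
import pickle
d={}
for n in ('top','side'):
    s,c=snap(n,n+'0.png'); d[n]=c; print({k:v for k,v in c.items() if k!='img'})
pickle.dump(d,open('c0.pkl','wb'))
print(manip.state(), manip.pinch_z)
a=np.hstack([d['top']['img'],d['side']['img']])
E
```

```text
{'fx': 498.570536041241, 'fy': 498.570536041241, 'cx': 275.71794664977773, 'cy': 203.3706677518697, 'position': array([ 382.28516937,   -4.85351466, 1350.35923661]), 'orientation': array([ 0.11010381, -0.1189114 , -1.57352531])}
{'fx': 470.6714282414061, 'fy': 470.6714282414061, 'cx': 278.5242902566932, 'cy': 214.25866035975253, 'position': array([ 348.04908087, -786.09779538,  570.28419884]), 'orientation': array([ 1.00477925, -0.14855534, -0.23621626])}
{'t': 0.1, 'qpos': array([ 1.18198555e+00,  5.33032519e-02,  1.61418352e+00,  6.45202005e-06,
        1.47599840e+00, -1.18994060e-01]), 'joint_velocities': array([-2.61154518e-04, -3.72265539e-04, -5.31554452e-03, -7.27496853e-05,
        6.76531493e-04,  4.52092033e-04]), 'tau': array([-2.28674274e-06, -3.94902420e+01, -3.71363819e+01, -1.42423009e-04,
        3.92306509e-03, -1.29349382e-05]), 'ee_pos': array([166.37172366, 601.85362547, 230.16224037]), 'tool_rot': array([-4.22478662e-01, -3.11256844e+00,  2.87447599e-03]), 'wrist_force': array([-0.18131992,  0.10618136,  0.92843135]), 'ft_torque': array([-0.00386008, -0.00893984, -0.01197955]), 'grip_width': 85.37245991239762} 18.700000000000003
```

View pics/top0.png

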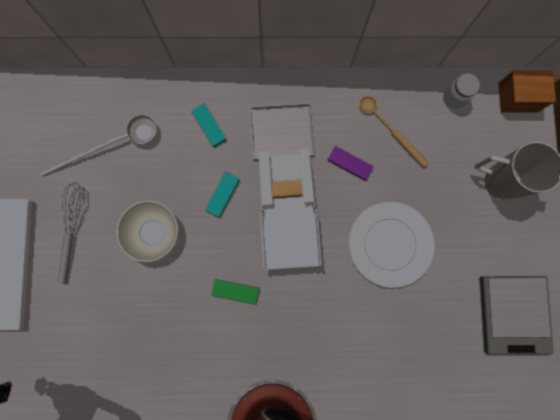

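View pics/side0.png

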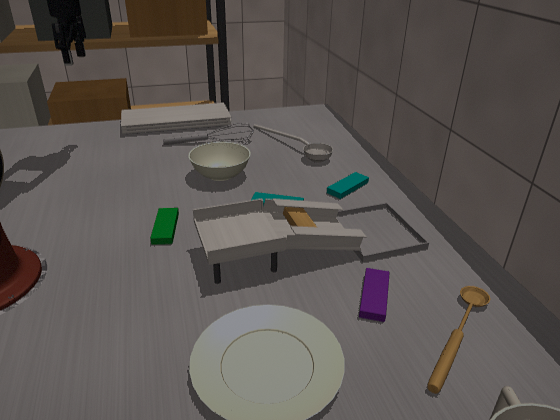

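The top view shows the chute (pan about (291,239), orange bar (287,188)), the plate at (391,245) and the bowl at (148,232). The side view shows the pan at (243,228) and the plate at (267,362). I'll enlarge both.

```bash
python3 - <<'E'
import cv2
a=cv2.imread('pics/top0.png')[95:295,240:440]; b=cv2.imread('pics/side0.png')[190:290,180:440]
f=lambda x,k:cv2.convertScaleAbs(cv2.resize(x,None,fx=k,fy=k,interpolation=cv2.INTER_CUBIC),alpha=1.3)
cv2.imwrite('pics/topc.png',f(a[:,:],3)); cv2.imwrite('pics/sidec.png',f(b,3))
E
```

```text
(no output)
```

View pics/topc.png

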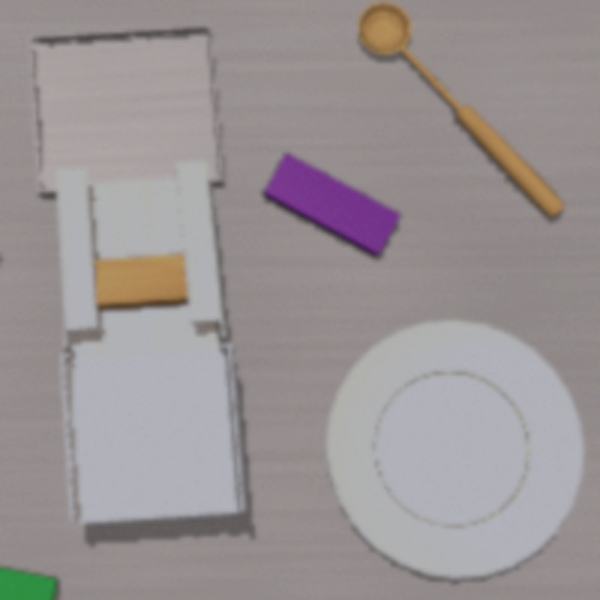

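View pics/sidec.png

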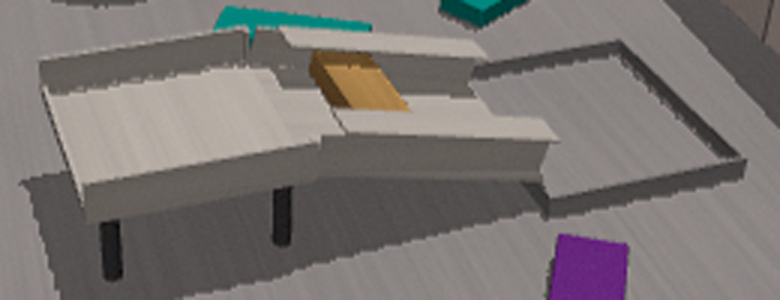

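```bash
cat >> h.py <<'E'
import pickle
def ray(c,u,v,P=None):
    Rm=R.from_rotvec(c['orientation']).as_matrix()
    return c['position'],Rm@np.array([(u-c['cx'])/c['fx'],-(v-c['cy'])/c['fy'],-1])
def atz(c,u,v,z):
    p,d=ray(c,u,v); return p+d*(z-p[2])/d[2]
def tri(rays):
    A=0;b=0
    for p,d in rays:
        d=d/np.linalg.norm(d); M=np.eye(3)-np.outer(d,d); A=A+M; b=b+M@p
    x=np.linalg.solve(A,b); return x,[np.linalg.norm(np.cross(x-p,d/np.linalg.norm(d))) for p,d in rays]
E
python3 - <<'E'
from h import *
np.set_printoptions(precision=1,suppress=True)
d=pickle.load(open('c0.pkl','rb'));T=d['top'];S=d['side']
t=lambda x,y:ray(T,240+x/3,95+y/3); s=lambda x,y:ray(S,180+x/3,190+y/3)
L={'LipL_up':((101,330),(293,52)),'LipR_up':((195,325),(320,107)),'LipL_dn':((88,168),(487,57)),'LipR_dn':((178,163),(537,117)),
'panNearR':((243,512),(84,186)),'trayFL':((34,40),(618,42)),'trayFR':((208,31),(744,162)),'barUL':((98,307),(340,107)),}
for k,(a,b) in L.items():
    x,r=tri([t(*a),s(*b)]); print(k,x,np.array(r))
for z in (9,20): print('plate',z,atz(T,240+454.5/3,95+449/3,z),atz(S,267,363,z))
for n,p,z in (('foldL',(80,522),69),('foldR',(243,512),87),('bar',(142,281),60)): print(n,atz(T,240+p[0]/3,95+p[1]/3,z))
E
```

```text
LipL_up [565.4  -7.5  82.1] [1.2 1.2]
LipR_up [564.7 -86.9  89.6] [2.3 2.3]
LipL_dn [714.    3.7  50.2] [0.8 0.8]
LipR_dn [717.9 -76.6  50.4] [1.1 1.1]
panNearR [ 409.4 -125.8   84.4] [0.7 0.7]
trayFL [845.6  53.4  15.2] [0.4 0.4]
trayFR [ 857.4 -109.5   11.5] [2.2 2.2]
barUL [596.9  -5.8  31.4] [4.7 4.7]
plate 9 [ 465.2 -323.7    9. ] [ 465.9 -321.4    9. ]
plate 20 [ 464.5 -321.1   20. ] [ 463.5 -330.6   20. ]
foldL [401.4  11.5  69. ]
foldR [ 408.6 -125.5   87. ]
bar [610.5 -43.4  60. ]
```

Chute yaw is about 0.066 rad, with the kink near (545,-48.5). That puts the pan centre at (475,-53), the bar at (610,-43) and the plate at (464.5,-322). First I'll go above the slope, downhill of the bar.

drive_tool --increments '[[[-0.43, -0.33, 0, 0, 0, -0.2, -0.29], [-0.43, -0.33, 0, 0, 0, 0, -0.29], [-0.43, -0.33, 0, 0, 0, 0, -0.29], [-0.43, -0.33, 0, 0, 0, 0, -0.29], [-0.43, -0.33, 0, 0, 0, 0, -0.29], [-0.43, -0.33, 0, 0, 0, 0, -0.29], [-0.43, -0.33, 0, 0, 0, 0, -0.29], [-0.43, -0.33, 0, 0, 0, 0, -0.29]]]'

```text
t: 0.9
ee_pos: [368.4, 345.4, 230.9]
tool_rot: [-0.385, -3.118, 0.0]
wrist_force: [0.7, 1.5, -0.5]
grip_width: 29.8
```

drive_tool --increments '[[[-0.43, -0.33, 0, 0, 0, 0, -0.29], [-0.43, -0.33, 0, 0, 0, 0, -0.29], [-0.43, -0.33, 0, 0, 0, 0, -0.29], [-0.43, -0.33, 0, 0, 0, 0, -0.29], [-0.43, -0.33, 0, 0, 0, 0, -0.29], [-0.43, -0.33, 0, 0, 0, 0, -0.29], [-0.43, -0.33, 0, 0, 0, 0, -0.29], [-0.43, -0.33, 0, 0, 0, 0, -0.29]]]'

```text
t: 1.7
ee_pos: [570.5, 90.6, 230.7]
tool_rot: [-0.385, -3.117, -0.0]
wrist_force: [1.4, 0.4, -0.3]
grip_width: 30.2
```

```bash
cat >> h.py <<'E'
def rows(target,rot=None):
    """remaining shift (tool units, total) and turn (tool units)"""
    s=manip.state(); Rm=R.from_rotvec(s['tool_rot'])
    print('t',s['t'],'pos',s['ee_pos'].round(1),'w',round(s['grip_width'],1),'F',s['wrist_force'].round(1),'q',s['qpos'].round(2))
    print(Rm.as_matrix().round(3))
    print('shift now axes',(Rm.inv().apply(np.array(target)-s['ee_pos'])/75).round(2))
    if rot is not None:
        print('turn',((Rm.inv()*rot).as_rotvec()/0.12).round(2)); print('shift after turn',(rot.inv().apply(np.array(target)-s['ee_pos'])/75).round(2))
def pose(yaw,tilt):
    # tool y = chute y rotated, z down tilted uphill by tilt
    c,s_=np.cos(yaw),np.sin(yaw); ex=np.array([c,s_,0]); ey=np.array([-s_,c,0])
    z=-ex*np.sin(tilt)-np.array([0,0,1])*np.cos(tilt)
    return R.from_matrix(np.c_[np.cross(ey,z),ey,z])
E
python3 -c "
from h import *
rows((655,-41,120),pose(.066,.35))"
```

```text
t 1.7 pos [570.5  90.6 230.7] w 30.2 F [ 1.4  0.4 -0.3] q [ 0.03 -0.06  1.72  0.    1.48 -1.3 ]
[[-0.97   0.244 -0.001]
 [ 0.244  0.97   0.   ]
 [ 0.001 -0.    -1.   ]]
shift now axes [-1.52 -1.43  1.48]
turn [ 0.46  2.89 -2.57]
shift after turn [-1.45 -1.83  1.04]
```

drive_tool --increments '[[[-0.38, -0.36, 0, 0, 0, -0.64, -0.29], [-0.38, -0.36, 0, 0, 0, -0.64, -0.29], [-0.38, -0.36, 0, 0, 0, -0.64, -0.29], [-0.38, -0.36, 0, 0, 0, -0.64, -0.29], [0, 0, 0, 0, 1, 0, -0.29], [0, 0, 0, 0, 1, 0, -0.29], [0, 0, 0, 0, 0.9, 0, -0.29], [0, 0, 0, 0, 0, 0, -0.29]]]'

```text
t: 2.5
ee_pos: [669.2, -29.4, 227.5]
tool_rot: [0.086, -2.787, 0.014]
wrist_force: [-0.3, 0.7, -1.8]
grip_width: 30.2
```

```bash
python3 -c "
from h import *
rows((655,-41,120),pose(.066,.35)); s,c=snap('wrist','w1.png');pickle.dump((s,c),open('w1.pkl','wb'))"
```

```text
t 2.5 pos [669.2 -29.4 227.5] w 30.2 F [-0.3  0.7 -1.8] q [-0.13  0.39  1.26 -0.07  1.84 -1.77]
[[-0.937 -0.061 -0.345]
 [-0.058  0.998 -0.02 ]
 [ 0.346  0.001 -0.938]]
shift now axes [-0.31 -0.14  1.41]
turn [ 0.02 -0.03 -0.03]
shift after turn [-0.3  -0.14  1.41]
```

View pics/w1.png

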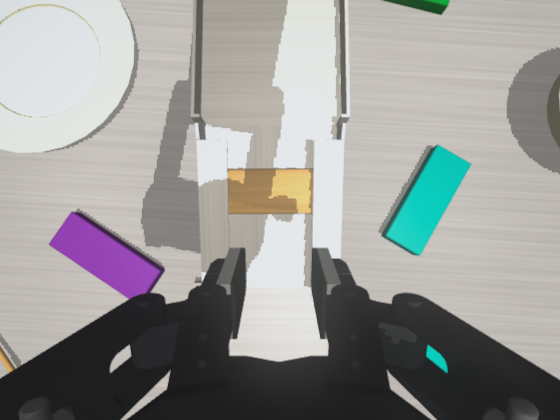

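Wrist view: the bar spans (228,169)–(312,214), the slot edges are at columns 228 and 312, and the fingertips are at about (235,250) and (320,250).

```bash
cat >> h.py <<'E'
def wray(s,c,u,v):
    Rm=R.from_rotvec(s['tool_rot']).as_matrix(); M=c['tool_from_camera']
    d=np.array([(u-c['cx'])/c['fx'],-(v-c['cy'])/c['fy'],-1])
    return Rm@M[:3,3]+s['ee_pos'], Rm@M[:3,:3]@d
def onplane(r,p0,n):
    p,d=r; return p+d*((p0-p)@n)/(d@n)
K=np.array([545,-48.5,60.]); EX=np.array([np.cos(.066),np.sin(.066),0]); EY=np.array([-EX[1],EX[0],0])
SN=EX*np.sin(.245)+np.array([0,0,np.cos(.245)])
E
python3 -c "
from h import *
np.set_printoptions(precision=1,suppress=True)
s,c=pickle.load(open('w1.pkl','rb'))
def f(n,u,v,h,N=SN):
    x=onplane(wray(s,c,u,v),K+N*h,N); print(n,x,'chute',(x-K)@EX,(x-K)@EY)
for u,v in ((228,169),(311,169),(312,214),(229,213)): f('bar',u,v,18)
for u,v in ((228,140),(313,140),(305,287)): f('lip',u,v,30)
Z=np.array([0,0,1.])
for u,v in ((194,122),(347,120)): f('wallend',u,v,27,Z)
d=pickle.load(open('c0.pkl','rb'));T=d['top']
print(tri([wray(s,c,229,213),ray(T,240+96/3,95+263/3)]),tri([wray(s,c,312,214),ray(T,240+185/3,95+254/3)]))
"
```

```text
bar [593.8 -82.9  67. ] chute 46.379311703357544 -37.552670975578245
bar [588.8  -3.2  66.9] chute 46.701770919067286 42.30510905709439
bar [631.3   1.1  56.2] chute 89.38991691901649 43.794658245162
bar [635.4 -80.4  56.5] chute 88.07462100530299 -37.7721720825127
lip [570.5 -81.9  85.1] chute 23.226828789685516 -35.04213504784513
lip [565.7  -4.4  85. ] chute 23.530027922549756 42.64267289205054
lip [703.   -1.4  50.7] chute 160.78447102137542 36.552341664160686
wallend [ 556.2 -113.8   87. ] chute 6.878660176523272 -65.91175968166121
wallend [545.7  25.4  87. ] chute 5.5850505436293085 73.72103540831242
(array([624.5, -33. , 170.4]), [np.float64(34.86753386874218), np.float64(34.86753386874208)]) (array([624.6, -43.2, 201.4]), [np.float64(34.73292694738402), np.float64(34.732926947383916)])
```

```bash
python3 -c "
from h import *
rows((657,-39,100),pose(.066,.35)); rows((657,-39,39),pose(.066,.35))"
```

```text
t 2.55 pos [668.8 -29.2 228.6] w 30.2 F [-0.4 -1.1  0.2] q [-0.13  0.39  1.26 -0.07  1.84 -1.77]
[[-0.937 -0.062 -0.343]
 [-0.058  0.998 -0.02 ]
 [ 0.343  0.001 -0.939]]
shift now axes [-0.43 -0.12  1.67]
turn [ 0.02 -0.   -0.03]
shift after turn [-0.43 -0.12  1.67]
t 2.55 pos [668.8 -29.2 228.6] w 30.2 F [-0.4 -1.1  0.2] q [-0.13  0.39  1.26 -0.07  1.84 -1.77]
[[-0.937 -0.062 -0.343]
 [-0.058  0.998 -0.02 ]
 [ 0.343  0.001 -0.939]]
shift now axes [-0.71 -0.12  2.43]
turn [ 0.02 -0.   -0.03]
shift after turn [-0.71 -0.12  2.43]
```

drive_tool --increments '[[[-0.36, -0.06, 0, 0, 0, 0, -0.29], [-0.35, -0.06, 0, 0, 0, 0, -0.29], [0, 0, 0.4, 0, 0, 0, -0.29], [0, 0, 0.4, 0, 0, 0, -0.29], [0, 0, 0.4, 0, 0, 0, -0.29], [0, 0, 0.4, 0, 0, 0, -0.29], [0, 0, 0.1, 0, 0, 0, -0.29], [0, 0, 0, 0, 0, 0, -0.29]]]'

```text
t: 3.35
ee_pos: [674.2, -37.8, 92.6]
tool_rot: [0.086, -2.791, 0.014]
wrist_force: [1.0, -1.1, 1.0]
grip_width: 30.3
```

drive_tool --increments '[[[0, 0, 0.2, 0, 0, 0, -0.29], [0, 0, 0.2, 0, 0, 0, -0.29], [0, 0, 0.15, 0, 0, 0, -0.29], [0, 0, 0.1, 0, 0, 0, -0.29], [0, 0, 0.06, 0, 0, 0, -0.29], [0, 0, 0, 0, 0, 0, -0.29]]]'

```text
t: 3.95
ee_pos: [656.9, -39.0, 42.3]
tool_rot: [0.086, -2.791, 0.015]
wrist_force: [-0.0, -0.6, 0.2]
grip_width: 30.6
```

```bash
python3 -c "
from h import *
rows((657,-39,39),pose(.066,.35)); snap('wrist','w2.png')
p=manip.state()['ee_pos'];print((p-K)@EX,(p-K)@EY,(p-K)@SN)"
```

```text
t 3.95 pos [656.9 -39.   42.3] w 30.6 F [-0.  -0.6  0.2] q [-0.14  0.52  1.41 -0.07  1.56 -1.76]
[[-0.938 -0.061 -0.342]
 [-0.058  0.998 -0.021]
 [ 0.342  0.    -0.94 ]]
shift now axes [-0.02 -0.    0.04]
turn [ 0.02  0.   -0.04]
shift after turn [-0.02 -0.    0.04]
112.85517403231175 2.005657080182454 10.900595559806419
```

View pics/w2.png

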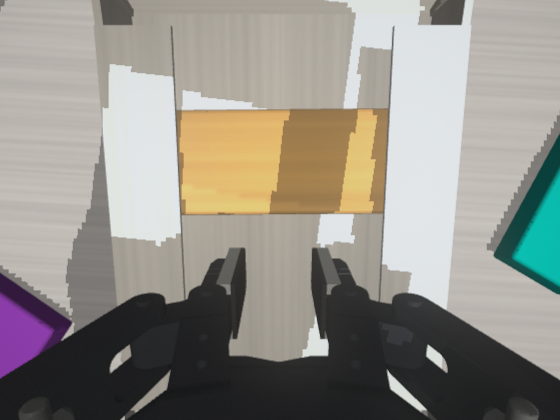

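The fingers are in the slot under lip level, centred (columns 235–320, slot 178–390). The bar is square, rows 110–214. Lowering a little, then pushing.

drive_tool --increments '[[[0, 0, 0.04, 0, 0, 0, -0.29], [0, 0, 0.04, 0, 0, 0, -0.29], [0.08, 0, 0.008, 0, 0, 0, -0.29], [0.08, 0, 0.008, 0, 0, 0, -0.29], [0.08, 0, 0.008, 0, 0, 0, -0.29], [0.08, 0, 0.008, 0, 0, 0, -0.29], [0.08, 0, 0.008, 0, 0, 0, -0.29], [0, 0, 0, 0, 0, 0, -0.29]]]'

```text
t: 4.8
ee_pos: [625.7, -41.0, 45.4]
tool_rot: [0.085, -2.792, 0.015]
wrist_force: [-0.2, -0.4, 0.5]
grip_width: 30.3
```

```bash
cat >> h.py <<'E'
def ch():
    s=manip.state();p=s['ee_pos'];print('t',s['t'],'chute x,y,z',((p-K)@EX).round(1),((p-K)@EY).round(1),(p[2]-60).round(1),'h',((p-K)@SN).round(1),'F',s['wrist_force'].round(1))
E
python3 -c "
from h import *
ch()"
```

```text
t 4.8 chute x,y,z 81.0 2.1 -14.6 h 5.5 F [-0.2 -0.4  0.5]
```

drive_tool --increments '[[[0.08, 0, 0.008, 0, 0, 0, -0.29], [0.08, 0, 0.008, 0, 0, 0, -0.29], [0.08, 0, 0.008, 0, 0, 0, -0.29]]]'

```text
t: 5.1
ee_pos: [608.5, -42.1, 49.6]
tool_rot: [0.086, -2.793, 0.015]
wrist_force: [0.2, 0.4, 0.5]
grip_width: 30.3
```

```bash
python3 -c "
from h import *
ch(); snap('wrist','w3.png')"
```

```text
t 5.1 chute x,y,z 63.8 2.2 -10.4 h 5.4 F [0.2 0.4 0.5]
```

View pics/w3.png

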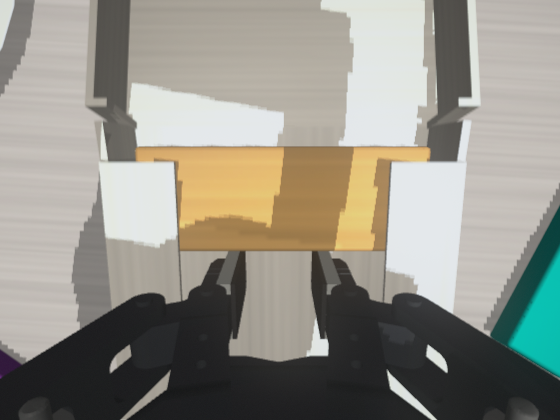

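The bar slides squarely in front of both fingers (downhill edge at row 250). Continuing.

drive_tool --increments '[[[0.08, 0, 0.008, 0, 0, 0, -0.29], [0.08, 0, 0.008, 0, 0, 0, -0.29], [0.08, 0, 0.008, 0, 0, 0, -0.29], [0.08, 0, 0.008, 0, 0, 0, -0.29], [0.08, 0, 0.008, 0, 0, 0, -0.29], [0.08, 0, 0.008, 0, 0, 0, -0.29], [0.08, 0, 0.008, 0, 0, 0, -0.29], [0.08, 0, 0.008, 0, 0, 0, -0.29]]]'

```text
t: 5.95
ee_pos: [561.6, -44.9, 61.4]
tool_rot: [0.086, -2.792, 0.015]
wrist_force: [0.5, 0.8, -1.0]
grip_width: 30.3
```

drive_tool --increments '[[[0.08, 0, 0.008, 0, 0, 0, -0.29], [0.08, 0, 0.008, 0, 0, 0, -0.29], [0.08, 0, 0.024, 0, 0, 0, -0.29], [0.075, 0, 0.027, 0, 0, 0, -0.29], [0.075, 0, 0.027, 0, 0, 0, -0.29], [0, 0, 0, 0, 0, 0, -0.29]]]'

```text
t: 6.55
ee_pos: [531.4, -46.7, 64.5]
tool_rot: [0.086, -2.792, 0.015]
wrist_force: [0.1, -0.4, 0.1]
grip_width: 30.1
```

```bash
python3 -c "
from h import *
ch()"
```

```text
t 6.55 chute x,y,z -13.5 2.7 4.5 h 1.1 F [ 0.1 -0.4  0.1]
```

drive_tool --increments '[[[0.075, 0, 0.025, 0, 0, 0, -0.29], [0.075, 0, 0.025, 0, 0, 0, -0.29], [0.075, 0, 0.025, 0, 0, 0, -0.29], [0.07, 0, 0.025, 0, 0, 0, -0.29], [0, 0, 0, 0, 0, 0, -0.29]]]'

```text
t: 7.05
ee_pos: [508.1, -48.2, 65.0]
tool_rot: [0.086, -2.792, 0.015]
wrist_force: [0.6, -0.3, 0.2]
grip_width: 30.0
```

drive_tool --increments '[[[-0.2, 0, 0.0, 0, 0, 0, -0.29], [0, 0, -0.4, 0, 0, 0, -0.29], [0, 0, -0.5, 0, 0, 0, -0.29], [0, 0, -0.5, 0, 0, 0, -0.29], [0, 0, -0.5, 0, 0, 0, -0.29], [0, 0, -0.3, 0, 0, 0, -0.29], [0, 0, 0, 0, 0, 0, -0.29]]]'

```text
t: 7.75
ee_pos: [582.0, -44.2, 219.6]
tool_rot: [0.086, -2.8, 0.017]
wrist_force: [0.8, 0.4, -0.0]
grip_width: 30.5
```

```bash
python3 -c "
from h import *
ch(); s,c=snap('wrist','w4.png'); pickle.dump((s,c),open('w4.pkl','wb'))
c=viewer.read_camera('top'); pickle.dump(c,open('t4.pkl','wb')); cv2.imwrite('pics/t4.png',c['img'][:,:,::-1])
print(s['tool_rot'])"
```

```text
t 7.75 chute x,y,z 37.2 1.9 159.6 h 163.8 F [ 0.8  0.4 -0. ]
[ 0.085846   -2.80041689  0.01747435]
```

View pics/w4.png

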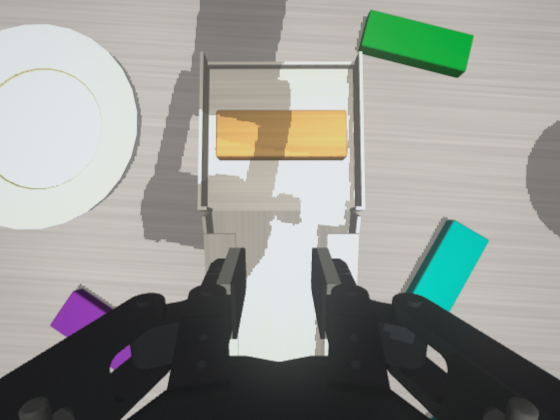

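The bar lies alone and flat in the pan (217–348 × 111–158), clear of the walls. Next I'll turn the gripper above it.

```bash
python3 -c "
from h import *
np.set_printoptions(precision=1,suppress=True)
s,c=pickle.load(open('w4.pkl','rb')); Z=np.array([0,0,1.])
P=[onplane(wray(s,c,u,v),np.array([0,0,78.]),Z) for u,v in ((217,111),(347,111),(348,156),(217,159))]
print(P,np.mean(P,0)); m=np.mean(P,0); print('chute',(m-K)@EX,(m-K)@EY)
print(c['tool_from_camera'])
rows((m[0],m[1],219),pose(.066,0)); rows((m[0],m[1],219),pose(.066-np.pi/2,0))"
```

```text
[array([ 459.5, -108.7,   78. ]), array([452.3,   9.8,  78. ]), array([493.8,  12.6,  78. ]), array([ 503.8, -105.4,   78. ])] [477.3 -47.9  78. ]
chute -67.47357192278591 5.019790620042353
[[  -0.     1.     0.3   67.2]
 [   1.    -0.     0.    -0.5]
 [   0.     0.3   -1.  -142.3]
 [   0.     0.     0.     1. ]]
t 7.85 pos [579.2 -43.8 214.9] w 30.3 F [ 0.1  0.5 -0.3] q [-0.2  0.2  1.5 -0.1  1.8 -1.8]
[[-0.9 -0.1 -0.3]
 [-0.1  1.  -0. ]
 [ 0.3 -0.  -0.9]]
shift now axes [1.3 0.  0.4]
turn [ 0.  -2.9 -0. ]
shift after turn [ 1.4  0.  -0.1]
t 7.85 pos [579.2 -43.8 214.9] w 30.3 F [ 0.1  0.5 -0.3] q [-0.2  0.2  1.5 -0.1  1.8 -1.8]
[[-0.9 -0.1 -0.3]
 [-0.1  1.  -0. ]
 [ 0.3 -0.  -0.9]]
shift now axes [1.3 0.  0.4]
turn [-2.3 -2.3 12.9]
shift after turn [ 0.  -1.4 -0.1]
```

drive_tool --increments '[[[0, 0, 0, 0, -0.97, 0, 0.65], [0, 0, 0, 0, -0.97, 0, 0.65], [0, 0, 0, 0, -0.97, 0, 0.65], [0.34, 0, 0, 0, 0, 0, 0.65], [0.34, 0, 0, 0, 0, 0, 0.65], [0.34, 0, 0, 0, 0, 0, 0.65], [0.34, 0, 0, 0, 0, 0, 0.65], [0, 0, 0, 0, 0, 0.95, 0.65]]]'

```text
t: 8.65
ee_pos: [473.7, -49.7, 211.8]
tool_rot: [-0.088, -3.136, -0.002]
wrist_force: [-0.0, -0.4, 0.2]
grip_width: 70.4
```

drive_tool --increments '[[[0, 0, 0, 0, 0, 0.95, 0.65], [0, 0, 0, 0, 0, 0.95, 0.65], [0, 0, 0, 0, 0, 0.95, 0.65], [0, 0, 0, 0, 0, 0.95, 0.65], [0, 0, 0, 0, 0, 0.95, 0.65], [0, 0, 0, 0, 0, 0.95, 0.65], [0, 0, 0, 0, 0, 0.95, 0.65], [0, 0, 0, 0, 0, 0.95, 0.65]]]'

```text
t: 9.45
ee_pos: [475.8, -49.8, 212.1]
tool_rot: [-1.462, -2.777, 0.001]
wrist_force: [-0.3, -0.2, -1.0]
grip_width: 70.1
```

drive_tool --increments '[[[0, 0, 0, 0, 0, 0.95, 0.65], [0, 0, 0, 0, 0, 0.95, 0.65], [0, 0, 0, 0, 0, 0.95, 0.65], [0, 0, 0, 0, 0, 0.95, 0.65], [0, 0, 0, 0, 0, 0.75, 0.65], [0, 0, 0, 0, 0, 0, 0.65]]]'

```text
t: 10.05
ee_pos: [475.9, -49.8, 212.4]
tool_rot: [-2.152, -2.285, 0.002]
wrist_force: [-0.2, -1.0, 0.8]
grip_width: 70.7
```

```bash
python3 -c "
from h import *
rows((477.3,-48,120),pose(.066-np.pi/2,0)); s,c=snap('wrist','w5.png'); pickle.dump((s,c),open('w5.pkl','wb'))
"
```

```text
t 10.05 pos [475.9 -49.8 212.4] w 70.7 F [-0.2 -1.   0.8] q [-0.26 -0.3   1.96  0.    1.48 -0.32]
[[-0.06   0.998 -0.003]
 [ 0.998  0.06   0.001]
 [ 0.001 -0.003 -1.   ]]
shift now axes [0.02 0.02 1.23]
turn [-0.02 -0.01 -0.05]
shift after turn [0.02 0.02 1.23]
```

View pics/w5.png

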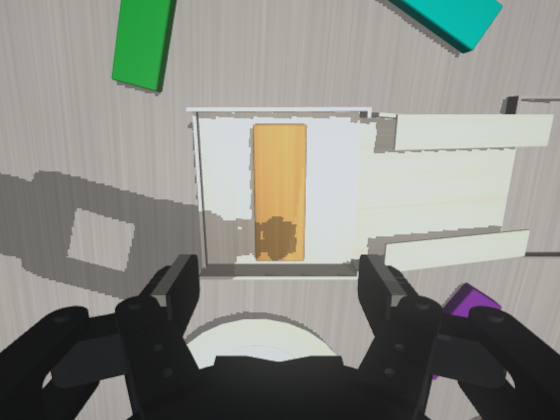

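The bar in the w5 view spans (254,125)–(305,261), midway between the open fingers (columns 195–362). I'll triangulate against the previous view.

```bash
python3 -c "
from h import *
np.set_printoptions(precision=1,suppress=True)
a=pickle.load(open('w4.pkl','rb'));b=pickle.load(open('w5.pkl','rb'))
P=[]
for p,q in (((347,111),(254,125)),((348,156),(306,125)),((217,158),(304,262)),((217,111),(255,261))):
    x,r=tri([wray(*a,*p),wray(*b,*q)]); print(x,r[0]); P.append(x)
m=np.mean(P,0);print(m)
Q=np.mean([onplane(wray(*b,*q),np.array([0,0,78.]),np.array([0,0,1.])) for q in ((254,125),(306,125),(304,262),(255,261))],0);print(Q)
rows((Q[0],Q[1],120))
"
```

```text
[452.6   8.9  79.7] 0.6156472473821974
[494.   11.6  80.4] 0.7096196135819322
[ 502.4 -106.2   79.9] 1.3779387796449303
[ 458.4 -109.8   76.7] 0.9479413452071067
[476.8 -48.9  79.2]
[476.4 -49.8  78. ]
t 10.1 pos [476.1 -49.9 212.8] w 70.5 F [ 1.1 -0.4 -0.3] q [-0.3 -0.3  2.   0.   1.5 -0.3]
[[-0.1  1.  -0. ]
 [ 1.   0.1  0. ]
 [ 0.  -0.  -1. ]]
shift now axes [-0.   0.   1.2]
```

drive_tool --increments '[[[0, 0, 0.4, 0, 0, 0, 0.65], [0, 0, 0.4, 0, 0, 0, 0.65], [0, 0, 0.4, 0, 0, 0, 0.65], [0, 0, 0.3, 0, 0, 0, 0.65], [0, 0, 0.2, 0, 0, 0, 0.65], [0, 0, 0.15, 0, 0, 0, 0.65], [0, 0, 0.13, 0, 0, 0, 0.65], [0, 0, 0, 0, 0, 0, 0.65]]]'

```text
t: 10.9
ee_pos: [476.5, -49.8, 65.0]
tool_rot: [-2.152, -2.287, 0.001]
wrist_force: [-0.5, 0.3, -0.2]
grip_width: 70.3
```

drive_tool --increments '[[[0, 0, 0, 0, 0, 0, -0.1], [0, 0, 0, 0, 0, 0, -0.1], [0, 0, 0, 0, 0, 0, -0.3], [0, 0, 0, 0, 0, 0, -0.3], [0, 0, 0, 0, 0, 0, -0.3], [0, 0, 0, 0, 0, 0, -0.3]]]' --squeeze 30

```text
t: 11.5
ee_pos: [478.6, -50.4, 67.7]
tool_rot: [2.152, 2.285, 0.003]
wrist_force: [0.5, 0.5, 5.1]
grip_width: 43.1
```

Gripped at 43 mm. I'll lift vertically.

drive_tool --increments '[[[0, 0, -0.1, 0, 0, 0, -0.3], [0, 0, -0.2, 0, 0, 0, -0.3], [0, 0, -0.3, 0, 0, 0, -0.3], [0, 0, -0.3, 0, 0, 0, -0.3], [0, 0, -0.3, 0, 0, 0, -0.3], [0, 0, -0.2, 0, 0, 0, -0.3], [0, 0, 0, 0, 0, 0, -0.3]]]'

```text
t: 12.2
ee_pos: [478.7, -50.4, 173.9]
tool_rot: [2.15, 2.284, 0.005]
wrist_force: [0.1, -0.3, -0.3]
grip_width: 43.1
```

```bash
python3 -c "
from h import *
rows((464.8,-322,160),pose(.066-np.pi/2,0)); s,c=snap('wrist','w6.png'); pickle.dump((s,c),open('w6.pkl','wb'))
"
```

```text
t 12.2 pos [478.7 -50.4 173.9] w 43.1 F [ 0.1 -0.3 -0.3] q [-0.26 -0.26  2.    0.    1.4  -0.32]
[[-0.06   0.998  0.005]
 [ 0.998  0.06  -0.001]
 [-0.001  0.005 -1.   ]]
shift now axes [-3.6  -0.4   0.19]
turn [ 0.04  0.01 -0.05]
shift after turn [-3.6  -0.42  0.19]
```

View pics/w6.png

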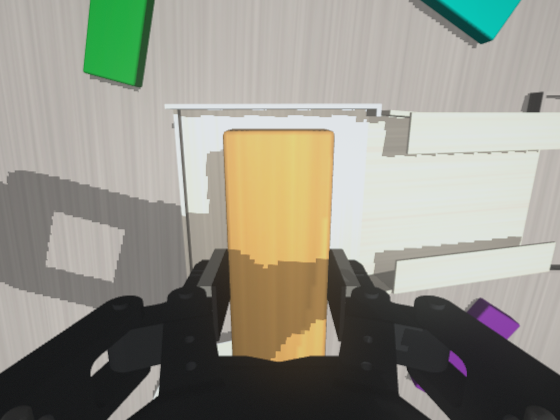

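Bar held level, parallel to the tool (columns 224–333, far end at row 131). Now I'll compute the bar's offset in the hand and recheck the plate centre.

```bash
python3 -c "
from h import *
np.set_printoptions(precision=1,suppress=True)
s,c=pickle.load(open('w6.pkl','rb')); Z=np.array([0,0,1.])
e=onplane(wray(s,c,278,131),np.array([0,0,184.]),Z); print('bar far end',e,'rel',e-s['ee_pos'])
a=pickle.load(open('w4.pkl','rb'));b=pickle.load(open('w5.pkl','rb'))
d=pickle.load(open('c0.pkl','rb'));T=d['top']
for z in (5,8): print('ring',z,onplane(wray(*a,42,128),np.array([0,0,z]),Z),atz(T,240+451.5/3,95+449/3,z))
print('ring tri',tri([wray(*a,42,128),ray(T,240+451.5/3,95+449/3)]))
# circle fit rim in top image
g=cv2.medianBlur(cv2.cvtColor(T['img'],cv2.COLOR_RGB2GRAY),3)
print(cv2.HoughCircles(g,cv2.HOUGH_GRADIENT,1.2,50,param1=80,param2=25,minRadius=36,maxRadius=48))
"
```

```text
bar far end [474.5  10.3 184. ] rel [-4.2 60.7 10.1]
ring 5 [ 465.2 -321.     5. ] [ 465.4 -322.     5. ]
ring 8 [ 466.  -318.8    8. ] [ 465.2 -321.3    8. ]
ring tri (array([ 465.2, -322. ,    4. ]), [np.float64(0.3710097747633454), np.float64(0.37100977476334873)])
[[[390.6 243.   42.1]
  [273.  419.4  36.4]]]
```

drive_tool --increments '[[[-0.2, -0.03, 0, 0, 0, 0, -0.3], [-0.4, -0.04, 0, 0, 0, 0, -0.3], [-0.5, -0.055, 0, 0, 0, 0, -0.3], [-0.5, -0.055, 0, 0, 0, 0, -0.3], [-0.5, -0.055, 0, 0, 0, 0, -0.3], [-0.5, -0.055, 0, 0, 0, 0, -0.3], [-0.5, -0.055, 0, 0, 0, 0, -0.3], [-0.3, -0.03, 0, 0, 0, 0, -0.3]]]'

```text
t: 13.05
ee_pos: [463.4, -308.1, 169.1]
tool_rot: [-2.154, -2.283, -0.0]
wrist_force: [0.2, -0.1, -0.7]
grip_width: 43.2
```

drive_tool --increments '[[[-0.2, -0.02, 0, 0, 0, 0, -0.3], [0, 0, 0, 0, 0, 0, -0.3], [0, 0, 0.3, 0, 0, 0, -0.3], [0, 0, 0.4, 0, 0, 0, -0.3], [0, 0, 0.4, 0, 0, 0, -0.3], [0, 0, 0.3, 0, 0, 0, -0.3], [0, 0, 0.2, 0, 0, 0, -0.3], [0, 0, 0, 0, 0, 0, -0.3]]]'

```text
t: 13.85
ee_pos: [462.8, -318.9, 48.5]
tool_rot: [-2.149, -2.285, -0.002]
wrist_force: [-1.7, -0.2, -0.8]
grip_width: 43.0
```

```bash
python3 -c "
from h import *
rows((465.2,-321.8,20),pose(.066-np.pi/2,0))"
```

```text
t 13.85 pos [ 462.8 -318.9   48.5] w 43.0 F [-1.7 -0.2 -0.8] q [-0.74  0.09  1.89  0.    1.16 -0.8 ]
[[-0.061  0.998 -0.003]
 [ 0.998  0.061  0.004]
 [ 0.004 -0.003 -1.   ]]
shift now axes [-0.04  0.03  0.38]
turn [-0.02 -0.04 -0.04]
shift after turn [-0.04  0.03  0.38]
```

drive_tool --increments '[[[-0.03, 0.03, 0.13, 0, 0, 0, -0.3], [0, 0, 0.1, 0, 0, 0, -0.3], [0, 0, 0.1, 0, 0, 0, -0.3], [0, 0, 0.05, 0, 0, 0, -0.3], [0, 0, 0, 0, 0, 0, -0.3]]]'

```text
t: 14.35
ee_pos: [466.3, -323.2, 22.3]
tool_rot: [-2.153, -2.287, -0.001]
wrist_force: [0.7, 0.3, -1.2]
grip_width: 42.9
```

drive_tool --increments '[[[0, 0, 0.03, 0, 0, 0, -0.3], [0, 0, 0, 0, 0, 0, -0.3]]]'

```text
t: 14.55
ee_pos: [466.7, -323.6, 20.8]
tool_rot: [2.153, 2.286, 0.001]
wrist_force: [1.2, -0.8, -1.5]
grip_width: 43.0
```

drive_tool --increments '[[[0, 0, 0.02, 0, 0, 0, -0.3], [0, 0, 0, 0, 0, 0, -0.3]]]'

```text
t: 14.75
ee_pos: [466.7, -323.5, 19.3]
tool_rot: [2.153, 2.287, 0.001]
wrist_force: [0.1, -0.0, -1.0]
grip_width: 42.8
```

drive_tool --increments '[[[0, 0, 0.02, 0, 0, 0, -0.3], [0, 0, 0, 0, 0, 0, -0.3]]]'

```text
t: 14.95
ee_pos: [466.6, -323.4, 17.6]
tool_rot: [2.153, 2.287, 0.001]
wrist_force: [-0.9, -0.8, -0.8]
grip_width: 43.4
```

drive_tool --increments '[[[0, 0, 0.02, 0, 0, 0, -0.3], [0, 0, 0, 0, 0, 0, -0.3]]]'

```text
t: 15.15
ee_pos: [466.6, -323.4, 16.0]
tool_rot: [2.153, 2.287, 0.001]
wrist_force: [0.1, -0.1, -0.3]
grip_width: 42.8
```

drive_tool --increments '[[[0, 0, 0.015, 0, 0, 0, -0.3], [0, 0, 0, 0, 0, 0, -0.3]]]'

```text
t: 15.35
ee_pos: [466.6, -323.4, 14.9]
tool_rot: [2.153, 2.287, 0.001]
wrist_force: [-0.2, -0.3, -0.4]
grip_width: 42.9
```

drive_tool --increments '[[[0, 0, 0.015, 0, 0, 0, -0.3], [0, 0, 0, 0, 0, 0, -0.3]]]'

```text
t: 15.55
ee_pos: [466.6, -323.4, 13.8]
tool_rot: [2.153, 2.287, 0.001]
wrist_force: [0.3, 0.1, 0.1]
grip_width: 42.7
```

drive_tool --increments '[[[0, 0, 0.013, 0, 0, 0, -0.3], [0, 0, 0, 0, 0, 0, -0.3]]]'

```text
t: 15.75
ee_pos: [466.6, -323.4, 12.8]
tool_rot: [2.153, 2.287, 0.001]
wrist_force: [-0.2, -0.0, -0.6]
grip_width: 43.1
```

drive_tool --increments '[[[0, 0, 0.013, 0, 0, 0, -0.3], [0, 0, 0, 0, 0, 0, -0.3]]]'

```text
t: 15.95
ee_pos: [466.8, -323.6, 12.7]
tool_rot: [2.153, 2.287, 0.001]
wrist_force: [-2.2, 1.3, 4.7]
grip_width: 42.9
```

```bash
python3 -c "
from h import *
ch(); snap('side','s7.png'); a=cv2.imread('pics/s7.png')[250:420,160:380]; cv2.imwrite('pics/s7c.png',cv2.convertScaleAbs(cv2.resize(a,None,fx=3.5,fy=3.5,interpolation=cv2.INTER_CUBIC),alpha=1.4))"
```

```text
t 15.95 chute x,y,z -96.2 -269.3 -47.3 h -69.2 F [-2.2  1.3  4.7]
```

View pics/s7c.png

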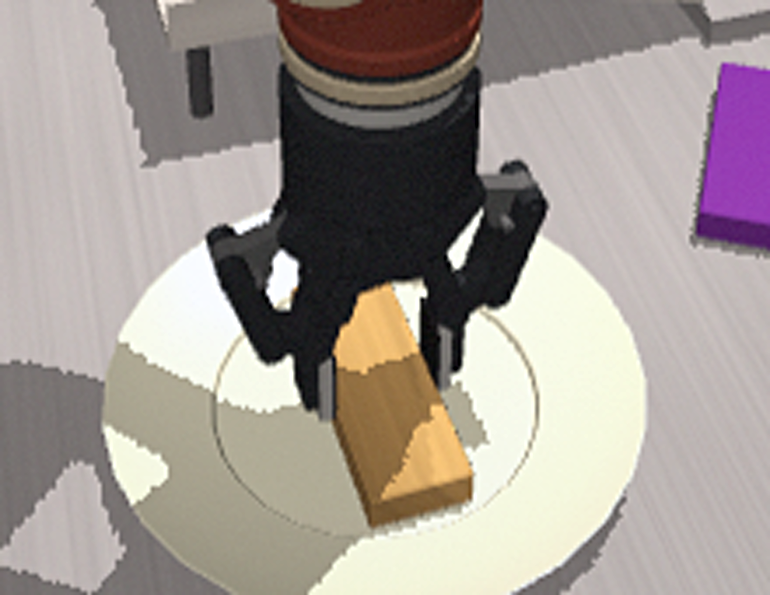

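Contact at 4.7 N, and the bar lies in the plate's well inside the ring. Releasing and retreating straight up.

drive_tool --increments '[[[0, 0, -0.008, 0, 0, 0, 0.15], [0, 0, 0, 0, 0, 0, 0.3], [0, 0, 0, 0, 0, 0, 0.5], [0, 0, 0, 0, 0, 0, 0.6], [0, 0, 0, 0, 0, 0, 0.6]]]'

```text
t: 16.5
ee_pos: [466.7, -323.5, 12.5]
tool_rot: [2.153, 2.287, 0.001]
wrist_force: [0.3, 0.2, -0.9]
grip_width: 68.3
```

drive_tool --increments '[[[0, 0, -0.1, 0, 0, 0, 0.6], [0, 0, -0.3, 0, 0, 0, 0.6], [0, 0, -0.4, 0, 0, 0, 0.6], [0, 0, -0.5, 0, 0, 0, 0.6], [0, 0, -0.5, 0, 0, 0, 0.6], [0, 0, -0.5, 0, 0, 0, 0.6], [0, 0, -0.3, 0, 0, 0, 0.6], [0, 0, 0, 0, 0, 0, 0.6]]]'

```text
t: 17.3
ee_pos: [468.4, -325.2, 213.4]
tool_rot: [2.146, 2.28, 0.002]
wrist_force: [1.1, -0.8, 0.2]
grip_width: 68.3
```

```bash
python3 -c "
from h import *
ch(); snap('side','s8.png'); snap('wrist','w8.png')
a=cv2.imread('pics/s8.png')[150:420,110:430];b=cv2.imread('pics/w8.png')
b=cv2.resize(b,(400,300)); a=cv2.resize(a,(400,338)); b=cv2.copyMakeBorder(b,0,38,0,0,0); cv2.imwrite('pics/f.png',cv2.convertScaleAbs(np.hstack([a,b]),alpha=1.2))"
```

```text
t 17.3 chute x,y,z -94.7 -271.1 153.4 h 125.9 F [ 1.1 -0.8  0.2]
```

View pics/f.png

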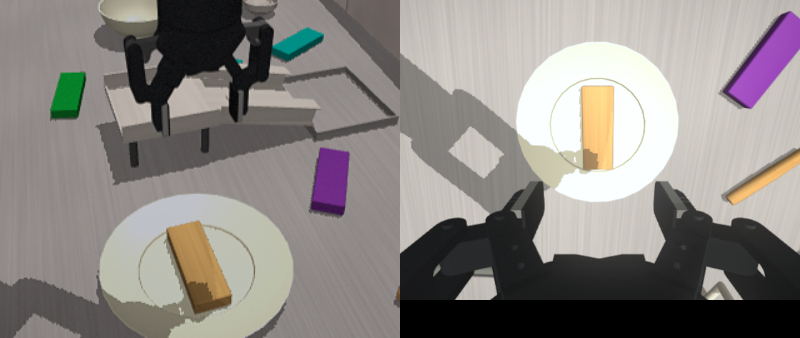

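The bar lies flat in the centre of the plate (wrist half: bar centre (598,127), ring centre (597,125)). The plate is where it was, the chute is empty and the gripper is clear. Handing in.

```bash
python3 -c "
from station import hand_in
print(hand_in())"
```

```text
the job is handed in; nothing more can be done
None
```

The bar is off the chute and lying flat on the middle of the plate, and I handed the job in at about 17.4 s of the 64 s allowed.

I pushed the bar up the slope with the part-open fingers reaching down through the slot, until it lay alone and flat in the pan. I then gripped it across its 44 mm width (43 mm measured), carried it to the plate and lowered it in steps of about 1–2 mm. It touched down at about 4.7 N, and I released it and backed straight up.

**Last checks:**
- **Bar:** in the final wrist and side pictures it lies flat inside the plate's well, a few millimetres at most from the ring centre.
- **Plate, bowl and look-alikes:** I saw no shift in the plate. The arm stayed clear of the bowl and the look-alikes.
- **Gripper:** it is about 200 mm above the plate and touching nothing.

**Disagreements:**
- A rough first reading of the plate from the side camera was about 9 mm off in y. I rejected it, because the ring centre seen from the top and wrist cameras agreed within 1 mm.
- The fingertips pressed lightly on the pan floor, at about 5 N, as they closed on the bar.

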